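# Mark the depth of a block well with a collar gauge

### The job

Take the depth gauge out of its stand and lower it into the wide well of the metal block, pushing steadily but gently until its tip is pressed firmly on the bottom of the well; the block's top slides the stiff collar up the rod as you go, and so marks the depth. The depth of the well is not known, so feel for the bottom, do not ram it. Then let go, leaving the gauge standing upright in the well on the bottom with its collar resting on the block, and everything else where it was.

Things in the scene. Friction and masses are not known exactly. Their poses are not given: they have to be found in the camera images.
- depth_gauge: Depth gauge, 203 mm long, about 0.15 kg with its collar, upright at the start with the tip down. Origin: the centre of the tip's end face; z runs up along the rod. From the tip up: a nose 6 mm in diameter and 6 mm long, a taper, a round steel rod 12 mm in diameter (straight from 10 mm to 142 mm), then a square black plastic handle 20 x 20 mm, sides along the gauge's x and y, from 142 to 200 mm. Grip it by the handle.
- collar_underside (a point): Centre of the lower face of the gauge's collar: a dark steel ring 30 mm in diameter and 11 mm high round the rod, with a small thumbscrew on one side (reaching 24 mm from the axis). It starts 40 mm above the tip, resting on the stand's top, and slides up along the rod (up to 85 mm) only when pushed with about 4 N; it stays where it is left, so the gauge's own weight does not move it.
- gauge_collar (a joint): How far the collar has slid up the rod from its start, m; the collar's lower face is 0.040 m plus this above the tip.
- gauge_stand: Grey plastic stand, fixed, 70 x 70 mm (84 x 84 mm at the foot), 52 mm high. Origin: centre of its underside; z up. The gauge stands in a vertical hole in its centre, 14 mm in diameter and 46 mm deep (the tip hangs 40 mm below the stand's top).
- well_block: Aluminium block, fixed, 110 mm (its x) x 84 mm (its y), 95 mm high, with dark foot strips. Origin: centre of its underside; z up. In its top: the wide well and, near the other end, a row of three holes 7 mm in diameter into which the gauge does not fit.
- well_mouth (a point): Centre of the mouth of the wide well, level with the block's top (95 mm above the worktop), 18 mm from the block's centre towards its -x side. The well is vertical, 15 mm in diameter, with a 2 mm chamfer and a flat rigid bottom; its depth is different each time, somewhere from 50 to 80 mm.
- beaker_1: Clear plastic beaker, 64 mm wide, 82 mm tall; a bystander. Origin: centre of its underside.
- amber_vial_0: Amber glass vial with black cap, 24 mm wide, 72 mm tall; a bystander. Origin: centre of its underside.
- amber_vial_1: Amber glass vial with black cap, 22 mm wide, 70 mm tall, standing between block and stand; a bystander. Origin: centre of its underside.
- timer: Flat white timer, 58 x 58 x 18 mm; a bystander. Origin: centre of its underside.
- tape_roll: Roll of tape lying flat, 68 mm wide, 19 mm high; a bystander. Origin: centre of its underside.
- marker_1: Black marker pen lying down, 126 mm long, 14 mm thick; a bystander. Origin: centre of its underside.
- media_bottle: Clear bottle with a screw cap, 56 mm wide, 104 mm tall; a bystander. Origin: centre of its underside.
Mind the look-alikes: they are no part of the job. Leave any purple or yellow look-alike of the depth_gauge alone.

How it is judged (in metres and radians):
On the way, in this order (a step that is already met when the one before it is completed fails the run):
1. the gauge is lifted out of the stand (height (world z) of depth_gauge above 0.056 m), for 0.1 s.
2. the gauge is in the well and its nose is pressed on the bottom with more than 2 N, the collar on the block's top (within 2 mm) (horizontal distance between depth_gauge and well_mouth below 0.003 m and angle between depth_gauge's own z axis and vertical below 0.08 rad and z of depth_gauge in the frame of well_mouth below -0.045 m and z of collar_underside in the frame of well_mouth below 0.002 m and contact force between gauge_nose and anything else above 2 N), for 0.2 s.
At the end, for the whole second after the job is handed in: The gauge stands released and at rest in the wide well, upright within 0.08 rad and within 3 mm of the well's axis, its nose on the bottom (still bearing on it with more than 0.1 N), its collar within 2 mm of the block's top (horizontal distance between depth_gauge and well_mouth below 0.003 m and angle between depth_gauge's own z axis and vertical below 0.08 rad and z of depth_gauge in the frame of well_mouth below -0.045 m and z of collar_underside in the frame of well_mouth below 0.002 m and contact force between gauge_nose and anything else above 0.1 N and linear speed of depth_gauge below 0.01 m/s); the robot touches nothing.
It fails at once if the nose is rammed: more than 30 N on the gauge's nose (contact force between gauge_nose and anything else above 30 N).
It fails at once if the gauge is dropped or tipped by more than 0.6 rad (angle between depth_gauge's own z axis and vertical above 0.6 rad).
It fails at once if a bystander is shifted by more than 30 mm (distance of any of beaker_1, amber_vial_0, amber_vial_1, timer, tape_roll, marker_1, media_bottle from where it was at the start of the episode above 0.03 m).
It also fails if it takes over 48 s, if anything falls off the work surface, if the arm or the gripper's body presses on something with over 40 N, if the wrist force passes 120 N, or if a joint passes its speed limit or range.

### The arm

A 6-joint arm with a two-finger parallel gripper is mounted at the origin on a cart in front of the work surface, level with it; the furniture and walls round the work are solid. World frame = base frame: x ahead of the robot, y to its left, z up, the work surface at z = 0. Lengths are in m, angles in degrees, forces in N, time in s.
With the tool pointing down it reaches from about 0.375 to 0.9 m from the base axis. Payload 3.1 kg.
Tool frame: the origin (TCP) lies on the centre line of the jaws, within the pads' length; the fingertips stand ahead of it and the grasp point (between the pads) lies 8 mm behind it (r.tcp_to_tips is the x of the fingertips in the tool frame, in m); x points along the fingers, y is the direction in which the jaws open and shut, and the axes are right-handed (so a half turn about x gives the same grasp; the last joint's range is limited). The gripper opens to 87 mm and grips with 3 to 60 N. Pads are 19 mm wide; open, the fingers measure 117 mm over their backs; the gripper's body (75 mm by 190 mm) begins 51 mm behind the grasp point.
Start: joints at [64.257, 30.224, 82.088, -0, 67.689, -10.227], TCP at [0.167, 0.602, 0.234] pointing down, gripper open.
Joint ranges: [-176.69, 176.69], [-43.24, 126.21], [12.49, 139.97], [-82, 262], [0, 151.66], [-163.58, 163.58]. Speed limits (degrees/s): [159.86, 159.86, 180, 180, 180, 180].

### API

Orientations are given as [roll, pitch, yaw] about the fixed x, y, z axes, in that order (R = Rz(yaw) Ry(pitch) Rx(roll)).
In Python, from plant import r gives the robot as it stands.
- The arm moves only by the shell command python3 -m pendant 'ROWS' [FORCE]. ROWS is JSON, a list of rows, each a list of 7 numbers: the shift along the tool's x, y, z in m, then the turn, a rotation vector about the tool's x, y, z in rad, then the closure, from 0 (fully open) to 1 (shut). In form: [[x, y, z, wx, wy, wz, gripper], ...]. A call has 1 to 5 rows; each row is the pose to reach, as a shift and turn from the pose commanded when the call began, along the tool's axes at that moment; what a row does not reach only later rows make up. A row lasts 1/8 s, in which the tool goes at most 62.5 mm and 10.7 degrees, less where a joint would pass 70% of its speed; a pose out of reach is approached as far as the arm can. A call with a gripper value outside its range is refused whole. The fingers move at their own pace and stop on an object; FORCE is the grip in N (left out, the last holds). Time passes only in rows, so rows that repeat a pose let the fingers close. It gives the time, the measured TCP pose, the force and the opening at its end, in the units of the state.
- r.get_state(): the state, without advancing time (a new reading comes with each control period).
- r.capture(name): name is "scene" or "side" or "wrist"; returns a dict with "image" (420x560x3 uint8, red, green, blue), "range_z" (420x560 float32, m along the optical axis (not along the pixel's ray), 0 where there is no reading), "mtx" (3x3 intrinsics, pixels), "k1" (the pictures are not rectified: a ray, as slopes to the right and down, at radius r is drawn at 1 + k1 r^2 times it, then the intrinsics apply), "world_to_cam" (4x4, takes a point from world to camera coordinates). Camera axes: x right, y down, z forward; pixel columns grow to the right and rows downward; lengths in m; the calibration is good to about 2 mm. A picture is of the moment at which its call begins.
- r.job_done(): hands the job in, once; it reports no verdict.
The state is a dict: "time": time; "joints": joint angles; "qvel": joint speeds; "effort": joint torques, N m; "tcp_pos": TCP position; "orientation": TCP orientation; "force": force on the tool from outside, world axes, zero at the start; "ft_torque": the same for the moment, N m; "gripper_width": opening from 0.0 (shut) to 1.0 (fully open).
Only numpy, scipy, OpenCV 4.12 (cv2) and the standard library are available. Lean on these libraries where they do the work, as an engineer would, in place of code of your own. Each camera call takes 0.05 s, during which the arm holds its last target.

## Working session

There is one attempt and no reset: what is moved stays moved. The work goes in short steps, Python scripts to look and compute and a shell command to move; the robot and the scene stay as the last step left them, time stands still between calls to the robot, and variables do not carry over. Pictures are saved under pics/ and viewed, and the job is handed in when it is done.

```bash
ls; mkdir -p pics; python3 - <<'E'
from plant import r
import cv2
print(r.get_state(), r.tcp_to_tips)
for n in ["scene","side","wrist"]:
    c=r.capture(n); cv2.imwrite(f"pics/{n}0.png",c["image"][:,:,::-1]); print(n,c["mtx"].tolist(),c["k1"],c["world_to_cam"].round(4).tolist())
E
```

```text
pics
{'time': 0.0, 'joints': array([ 6.42586536e+01,  3.02783473e+01,  8.21560993e+01, -2.70320430e-03,
        6.76889666e+01, -1.02267870e+01]), 'qvel': array([-0.10734583,  0.01066634,  0.08794271, -0.0057769 , -0.04978866,
       -0.04749099]), 'effort': array([-4.35072971e-04, -4.40044677e+01, -1.76595676e+01,  6.33560889e-02,
        5.82658290e-02, -1.31522334e-04]), 'tcp_pos': array([0.16684354, 0.6015847 , 0.23257984]), 'orientation': array([ -99.06693733,   89.8765615 , -114.58046779]), 'force': array([ 0.04720942,  0.54446296, -0.07763403]), 'ft_torque': array([0.02479633, 0.03650975, 0.07312613]), 'gripper_width': 0.9994286239930037} 0.011
scene [[416.70362325947104, 0.0, 280.8647987549304], [0.0, 416.70362325947104, 211.8341175197919], [0.0, 0.0, 1.0]] 0.016054222460065347 [[0.6045, -0.7966, 0.002, -0.37], [-0.5655, -0.4309, -0.7033, 0.3765], [0.5611, 0.424, -0.7109, 0.7251], [0.0, 0.0, 0.0, 1.0]]
side [[395.37364681154133, 0.0, 277.8804802583978], [0.0, 395.37364681154133, 212.59255712056643], [0.0, 0.0, 1.0]] 0.013788645976519572 [[-0.9765, 0.2155, 0.0085, 0.5639], [0.1891, 0.8744, -0.4468, -0.0653], [-0.1038, -0.4346, -0.8946, 1.1803], [0.0, 0.0, 0.0, 1.0]]
wrist [[365.1673627242308, 0.0, 280.5044841890225], [0.0, 365.1673627242308, 207.59009076454024], [0.0, 0.0, 1.0]] -0.052290350502093665 [[0.2672, 0.9636, -0.0031, -0.6242], [0.9288, -0.2567, 0.2671, -0.0318], [0.2566, -0.0742, -0.9637, 0.3914], [0.0, 0.0, 0.0, 1.0]]
```

View pics/scene0.png

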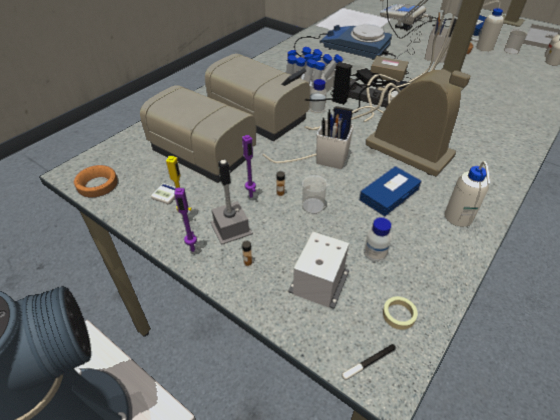

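View pics/side0.png

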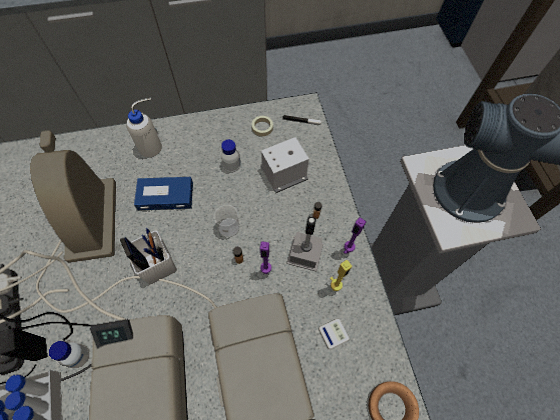

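View pics/wrist0.png

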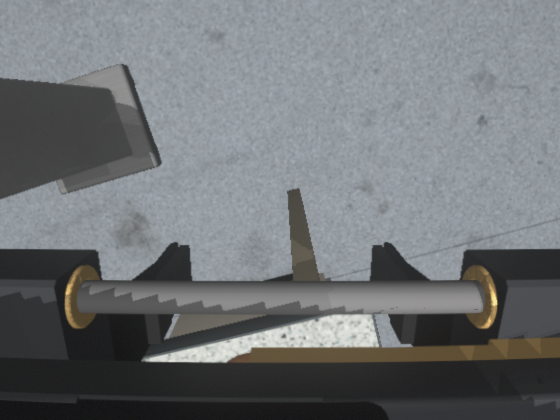

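Scene view: the black-handled gauge in the grey stand is at (228,195) (side view (308,238)). The look-alikes are two purple gauges at (187,217) and (250,165) and a yellow one at (175,185). The block is at (320,265). The gauge with the black handle, steel rod and grey stand fits the description, and I'll confirm it in an enlarged crop.

```bash
cat > h.py <<'E'
import numpy as np, cv2
from plant import r
def ray(c,u,v):
    K=c["mtx"];xd=np.array([(u-K[0,2])/K[0,0],(v-K[1,2])/K[1,1]]);x=xd.copy()
    for _ in range(20): x=xd/(1+c["k1"]*(x@x))
    W=c["world_to_cam"];R=W[:3,:3];t=W[:3,3]
    return -R.T@t, R.T@np.array([x[0],x[1],1.])
def onz(c,u,v,z):
    o,d=ray(c,u,v); return o+d*(z-o[2])/d[2]
def pix(c,p):
    W=c["world_to_cam"];q=W[:3,:3]@np.asarray(p,float)+W[:3,3];x=q[:2]/q[2];x=x*(1+c["k1"]*(x@x));K=c["mtx"]
    return np.array([K[0,0]*x[0]+K[0,2],K[1,1]*x[1]+K[1,2]])
def crop(c,u0,v0,u1,v1,s,name):
    cv2.imwrite("pics/"+name,cv2.resize(c["image"][v0:v1,u0:u1,::-1],None,fx=s,fy=s,interpolation=cv2.INTER_CUBIC))
E
python3 - <<'E'
from h import *
c=r.capture("scene"); crop(c,190,140,290,260,5,"s1.png"); crop(c,280,220,360,310,6,"s2.png")
d=r.capture("side"); crop(d,270,200,350,280,7,"d1.png"); crop(d,250,130,320,200,7,"d2.png")
E
```

```text
(no output)
```

View pics/s1.png

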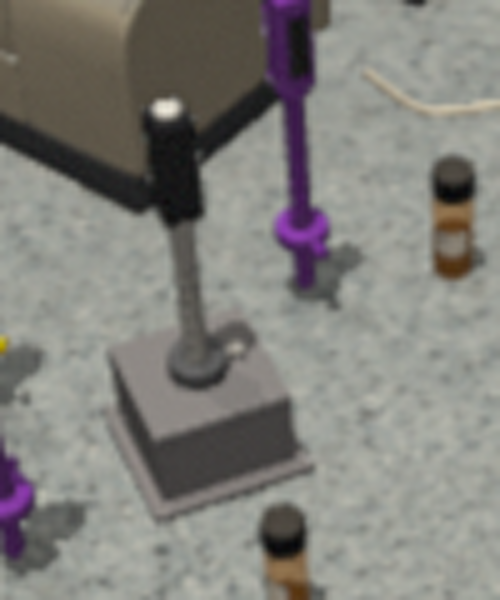

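View pics/s2.png

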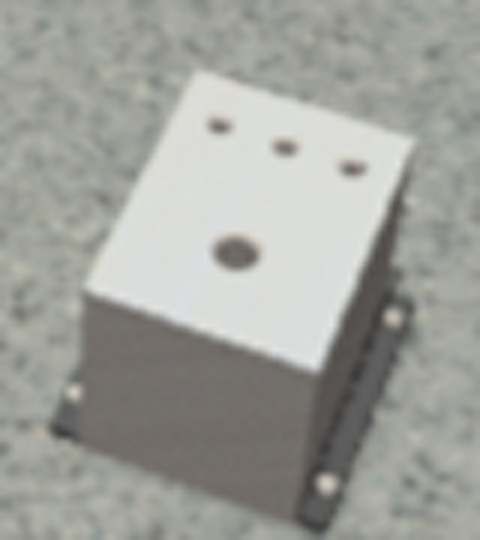

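View pics/d1.png

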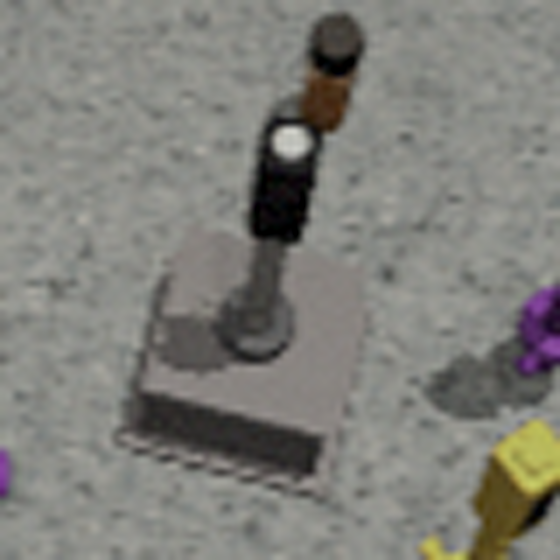

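View pics/d2.png

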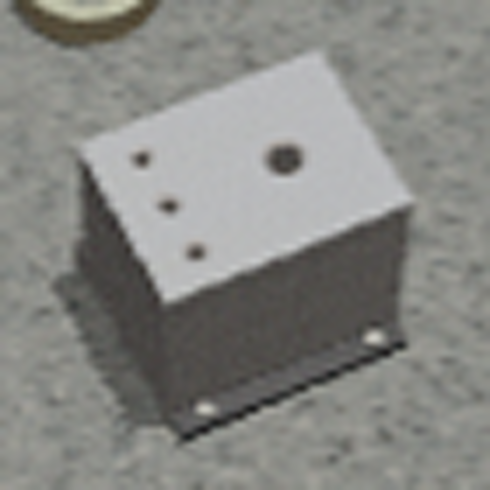

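The crops confirm it. The gauge has a black handle with a white cap at scene (223,161) and side (311.3,219.9), in the grey stand. The well mouth is at scene (319.1,261.8) and side (290.3,152.3).

```bash
python3 - <<'E'
from h import *
c=r.capture("scene");d=r.capture("side")
f=lambda x,y,s,u0,v0:((x+.5)/s-.5+u0,(y+.5)/s-.5+v0)
def tri(a,b):
    A=np.zeros((3,3));y=np.zeros(3);
    R=[ray(c,*a),ray(d,*b)]
    for o,k in R:
        k=k/np.linalg.norm(k);P=np.eye(3)-np.outer(k,k);A+=P;y+=P@o
    p=np.linalg.solve(A,y)
    return p.round(4),[np.linalg.norm(np.cross(p-o,k/np.linalg.norm(k))).round(4) for o,k in R]
a=f(167,108,5,190,140);b=f(292,142,7,270,200)
print("cap",tri(a,b),onz(c,*a,.215).round(4),onz(d,*b,.215).round(4))
a=f(237,253,6,280,220);b=f(285,159,7,250,130)
print("well",tri(a,b),onz(c,*a,.095).round(4),onz(d,*b,.095).round(4))
print("block top scene");P=np.array([onz(c,*f(x,y,6,280,220),.095) for x,y in[(200,72),(413,140),(320,370),(88,290)]])
print(P.round(4),P.mean(0).round(4))
P=np.array([onz(d,*f(x,y,7,250,130),.095) for x,y in[(82,148),(166,300),(411,206),(320,55)]])
print("side",P.round(4),P.mean(0).round(4))
for n,cc,L,s,u0,v0 in[("scene",c,[(110,360),(160,435),(290,402),(230,318)],5,190,140),("side",d,[(187,236),(142,387),(340,437),(367,272)],7,270,200)]:
    P=np.array([onz(cc,*f(x,y,s,u0,v0),.052) for x,y in L]);print("stand",n,P.round(4),P.mean(0).round(4),np.degrees(np.arctan2(*(np.diff(P,axis=0)[:,1::-1].T))).round(1))
# vials
for n,p in [("vial near",(247,246)),("vial2",(281,177))]: print(n,onz(c,*p,.07).round(3))
R=r.get_state()['orientation']
from scipy.spatial.transform import Rotation as Ro
print(Ro.from_euler('xyz',R,degrees=True).as_matrix().round(4))
E
```

```text
cap (array([0.5224, 0.0904, 0.2157]), [np.float64(0.0004), np.float64(0.0004)]) [0.5234 0.0908 0.215 ] [0.522  0.0904 0.215 ]
well (array([ 0.5027, -0.1814,  0.0951]), [np.float64(0.0005), np.float64(0.0005)]) [ 0.5033 -0.1817  0.095 ] [ 0.5023 -0.1811  0.095 ]
block top scene
[[ 0.5651 -0.1244  0.095 ]
 [ 0.5843 -0.2037  0.095 ]
 [ 0.4792 -0.2305  0.095 ]
 [ 0.4593 -0.1501  0.095 ]] [ 0.522  -0.1772  0.095 ]
side [[ 0.5817 -0.2036  0.095 ]
 [ 0.5636 -0.1255  0.095 ]
 [ 0.4581 -0.1482  0.095 ]
 [ 0.4763 -0.2287  0.095 ]] [ 0.5199 -0.1765  0.095 ]
stand scene [[0.5024 0.1308 0.052 ]
 [0.4804 0.077  0.052 ]
 [0.5343 0.0419 0.052 ]
 [0.5604 0.1036 0.052 ]] [0.5194 0.0883 0.052 ] [-112.2  -33.    67.1]
stand side [[0.5382 0.0481 0.052 ]
 [0.569  0.104  0.052 ]
 [0.5021 0.1386 0.052 ]
 [0.4749 0.077  0.052 ]] [0.521  0.0919 0.052 ] [  61.2  152.7 -113.8]
vial near [ 0.46  -0.021  0.07 ]
vial2 [0.693 0.061 0.07 ]
[[-2.000e-04  2.675e-01  9.636e-01]
 [-5.000e-04  9.636e-01 -2.675e-01]
 [-1.000e+00 -5.000e-04 -1.000e-04]]
```

```bash
python3 - <<'E'
from h import *
c=r.capture("scene");d=r.capture("side")
for n,cc,L in[("scene",c,[("purpA",185,195),("purpB",247,142),("yel",174,162),("boxtop",195,105),("boxcorner",205,165),("vial1",247,244)]),("side",d,[("purpA",360,224),("purpB",265,245),("yel",345,268),("box",255,340),("boxedge",245,302)])]:
    for m,u,v in L:
        z=cc["range_z"][v-1:v+2,u-1:u+2];z=np.median(z[z>0]) if (z>0).any() else 0
        o,k=ray(cc,u,v);print(n,m,(o+k*z).round(3))
# point cloud tall points in region
for n,cc in(("scene",c),("side",d)):
    v,u=np.mgrid[0:420:3,0:560:3];Z=cc["range_z"][v,u];K=cc["mtx"]
    pts=np.array([ (lambda ok:ok[0]+ok[1]*cc["range_z"][b,a])(ray(cc,a,b)) for a,b in zip(u.ravel(),v.ravel()) if cc["range_z"][b,a]>0])
    m=(pts[:,0]>.3)&(pts[:,0]<.75)&(abs(pts[:,1])<.5)&(pts[:,2]>.18)&(pts[:,2]<.5)
    print(n,np.unique((pts[m]/.04).round().astype(int),axis=0).__mul__(.04).round(2).tolist())
E
```

```text
scene purpA [0.42  0.108 0.181]
scene purpB [0.632 0.117 0.192]
scene yel [0.473 0.196 0.194]
scene boxtop [0.707 0.374 0.162]
scene boxcorner [0.616 0.264 0.06 ]
scene vial1 [ 0.464 -0.017  0.071]
side purpA [0.413 0.118 0.201]
side purpB [0.636 0.124 0.204]
side yel [0.477 0.212 0.2  ]
side box [0.697 0.312 0.163]
side boxedge [0.703 0.229 0.164]
scene [[0.4, 0.12, 0.2], [0.48, 0.2, 0.2], [0.52, 0.08, 0.2], [0.64, 0.12, 0.2]]
side [[0.4, 0.12, 0.2], [0.44, 0.12, 0.2], [0.48, 0.2, 0.2], [0.52, 0.08, 0.2], [0.52, 0.12, 0.2], [0.64, 0.12, 0.2]]
```

```bash
python3 -m pendant '[[-0.07,-0.0,0.0,0,0,0,0],[-0.07,-0.05,0.06,0,0,0,0],[-0.07,-0.1,0.12,0,0,0,0],[-0.07,-0.14,0.17,0,0,0,0],[-0.07,-0.18,0.21,0,0,0,0]]'; python3 -m pendant '[[0,-0.04,0.045,0,0,0,0],[0,-0.08,0.09,0,0,0,0],[0,-0.12,0.14,0,0,0,0],[0,-0.16,0.18,0,0,0,0],[0,-0.2,0.22,0,0,0,0]]';python3 -m pendant '[[0,-0.017,0.03,0,0,0,0],[0,-0.017,0.049,0,0,0,0],[0,-0.017,0.049,0,0,0,0]]'
python3 - <<'E'
from h import *
from scipy.spatial.transform import Rotation as Ro
s=r.get_state();print(s["tcp_pos"],Ro.from_euler('xyz',s["orientation"],degrees=True).as_matrix().round(4),s["joints"])
c=r.capture("wrist");cv2.imwrite("pics/w1.png",c["image"][:,:,::-1])
print(pix(c,[.5224,.0905,.215]))
E
```

```text
time: 1.08
tcp_pos: [0.3083, 0.3941, 0.3039]
orientation: [43.9, 89.9, 28.4]
force: [1.2, -0.4, 0.0]
gripper_width: 1.001
time: 1.7
tcp_pos: [0.4666, 0.1422, 0.3038]
orientation: [31.3, 89.9, 15.8]
force: [0.4, -0.2, 0.1]
gripper_width: 1.0
time: 2.08
tcp_pos: [0.5094, 0.1137, 0.3035]
orientation: [21.5, 90.0, 5.9]
force: [-0.8, 1.0, -0.6]
gripper_width: 0.998
[0.50938444 0.11373958 0.30346731] [[ 6.000e-04  2.691e-01  9.631e-01]
 [ 1.000e-04  9.631e-01 -2.691e-01]
 [-1.000e+00  2.000e-04  6.000e-04]] [ 3.05940831e-01  1.75785459e+01  9.16633495e+01  3.71598369e-03
  7.07220247e+01 -7.40829446e+01]
[252.91860687 243.71947039]
```

View pics/w1.png

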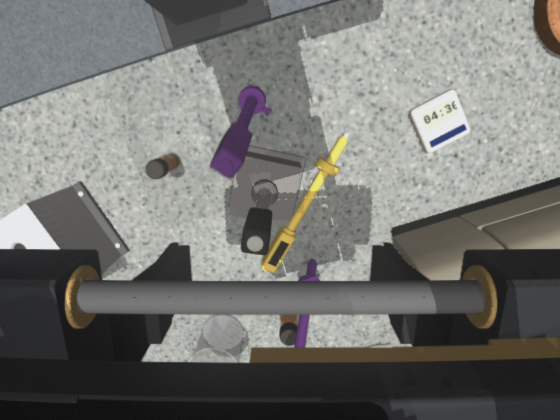

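```bash
python3 - <<'E'
from h import *
c=r.capture("wrist");crop(c,215,165,305,265,6,"w2.png")
E
```

```text
(no output)
```

View pics/w2.png

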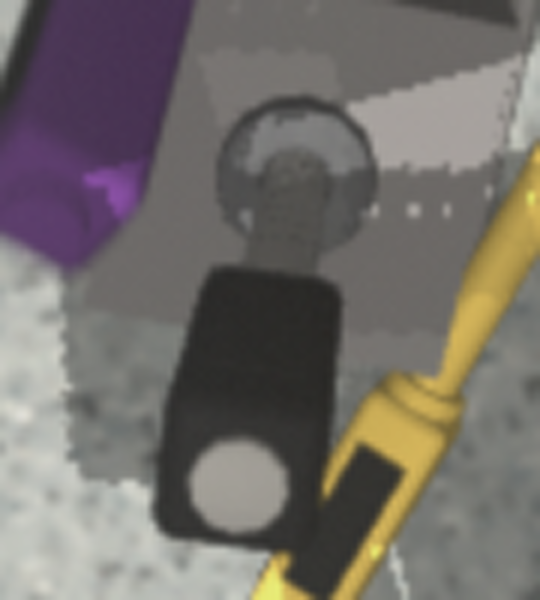

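```bash
python3 - <<'E'
from h import *
c=r.capture("wrist")
f=lambda x,y:((x+.5)/6-.5+215,(y+.5)/6-.5+165)
for a,b,z in[((175,535),(290,548),.212),((222,267),(330,282),.154),((170,410),(158,510),.212),((333,420),(320,500),.212)]:
    p=onz(c,*f(*a),z);q=onz(c,*f(*b),z);v=q-p;print(v.round(4),np.linalg.norm(v).round(4),np.degrees(np.arctan2(v[1],v[0])).round(1))
print(onz(c,*f(239,485),.215))
print(r.get_state()["tcp_pos"])
E
```

```text
[0.0052 0.0127 0.    ] 0.0138 67.6
[0.0062 0.0142 0.    ] 0.0155 66.3
[ 0.0116 -0.0051  0.    ] 0.0127 -23.6
[ 0.0093 -0.0042  0.    ] 0.0102 -24.6
[0.52176748 0.09225779 0.215     ]
[0.50720149 0.11503816 0.30334488]
```

```bash
python3 -m pendant '[[0,-0.019,0.0207,0.14,0,0,0],[0,-0.019,0.0207,0.14,0,0,0],[0.03,-0.019,0.0207,0.14,0,0,0],[0.03,-0.019,0.0207,0.14,0,0,0]]'
python3 - <<'E'
from h import *
s=r.get_state();print(s["tcp_pos"],s["orientation"])
c=r.capture("wrist");cv2.imwrite("pics/w3.png",c["image"][:,:,::-1])
print(pix(c,[.522,.0912,.215]))
c=r.capture("side");crop(c,230,160,380,280,5,"d3.png")
E
```

```text
time: 2.72
tcp_pos: [0.5204, 0.0917, 0.2718]
orientation: [-162.4, 89.6, 174.2]
force: [0.8, -0.2, -0.2]
gripper_width: 1.001
[0.52043385 0.0916785  0.27181233] [-162.41463355   89.64587917  174.16924914]
[280.43670622 236.80058909]
```

View pics/w3.png

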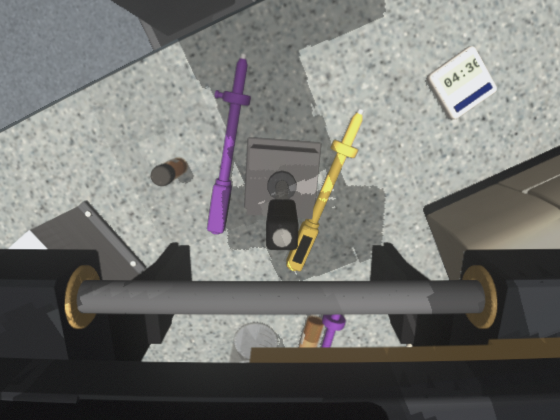

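View pics/d3.png

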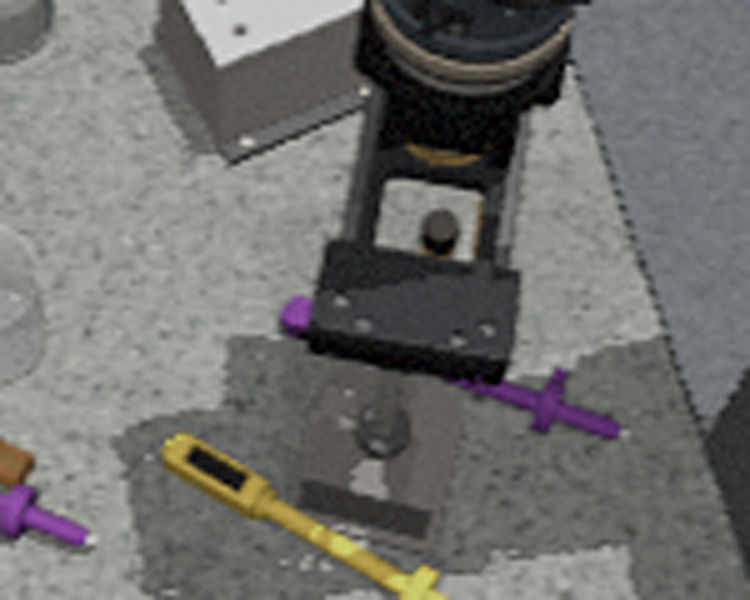

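The look-alikes, which stood free on their noses, have toppled, although the tool never came near them. The far vial may be disturbed too, so I'll check the whole scene.

```bash
python3 - <<'E'
from h import *
c=r.capture("scene");cv2.imwrite("pics/s3.png",c["image"][:,:,::-1])
d=r.capture("side");cv2.imwrite("pics/d4.png",d["image"][:,:,::-1])
E
```

```text
(no output)
```

View pics/s3.png

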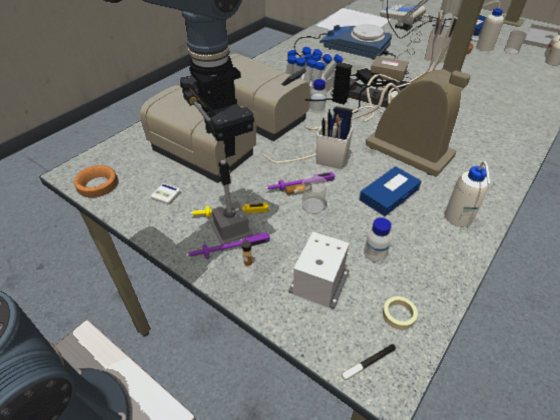

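View pics/d4.png

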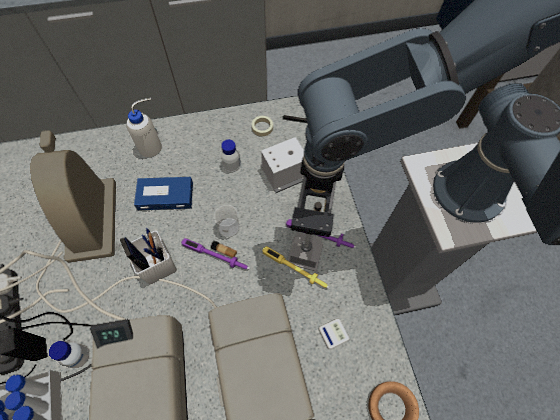

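```bash
python3 - <<'E'
from h import *
c=r.capture("scene");crop(c,255,160,345,225,8,"s4.png")
d=r.capture("side");crop(d,175,200,260,280,7,"d5.png")
o=cv2.imread("pics/scene0.png");cv2.imwrite("pics/s4o.png",cv2.resize(o[160:225,255:345],None,fx=8,fy=8,interpolation=cv2.INTER_CUBIC))
o=cv2.imread("pics/side0.png");cv2.imwrite("pics/d5o.png",cv2.resize(o[200:280,175:260],None,fx=7,fy=7,interpolation=cv2.INTER_CUBIC))
E
```

```text
(no output)
```

View pics/s4.png

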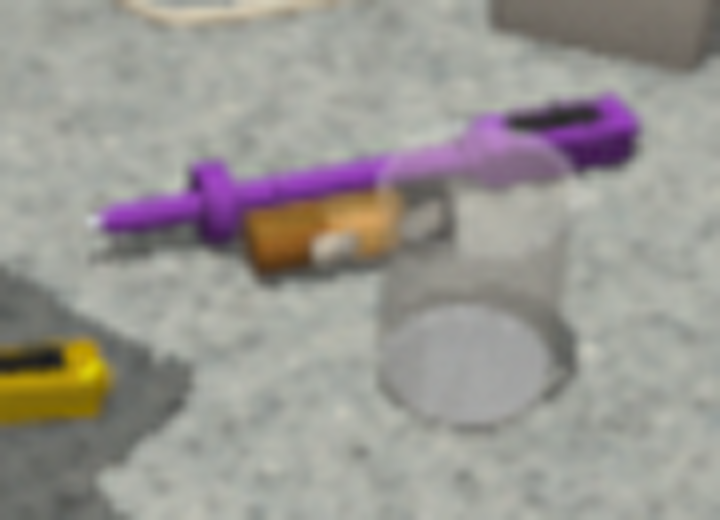

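View pics/s4o.png

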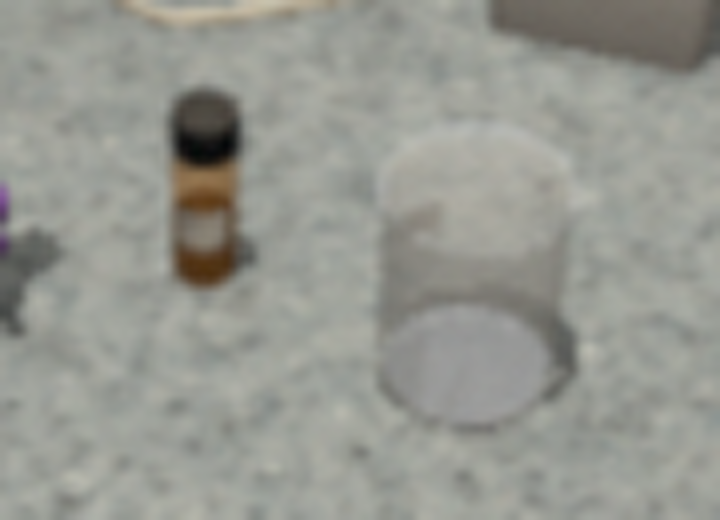

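View pics/d5.png

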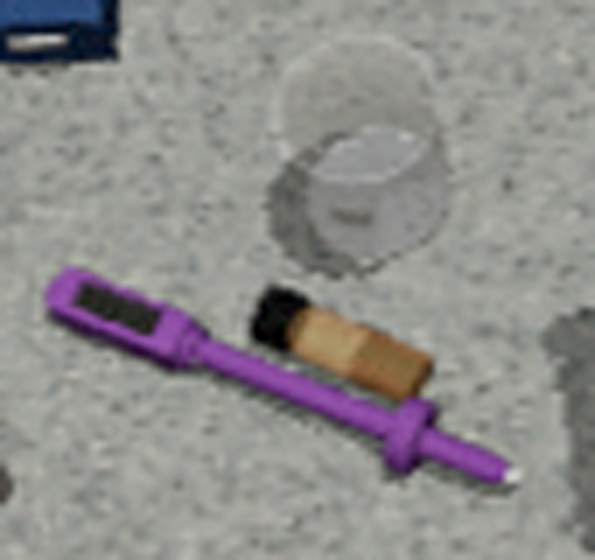

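View pics/d5o.png

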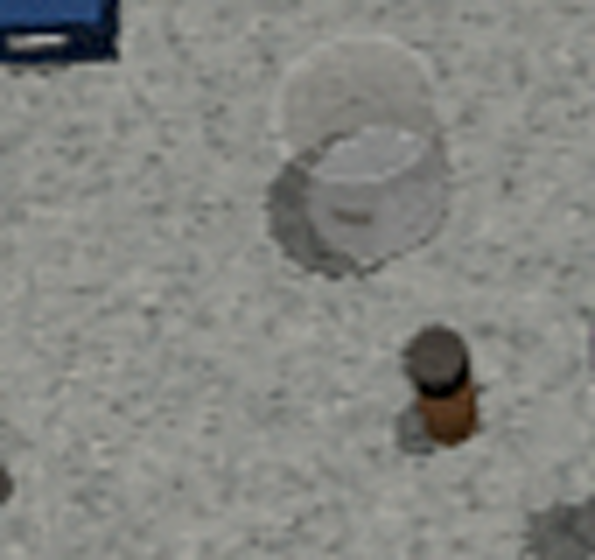

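```bash
python3 - <<'E'
from h import *
c=r.capture("scene");d=r.capture("side")
f=lambda x,y:((x+.5)/8-.5+255,(y+.5)/8-.5+160)
g=lambda x,y:((x+.5)/7-.5+175,(y+.5)/7-.5+200)
a=onz(c,*f(204,270),0);b=onz(c,*f(254,238),.012);print(a,b,np.linalg.norm(a-b))
a=onz(d,*g(448,424),0);b=onz(d,*g(421,373),.012);print(a,b,np.linalg.norm(a-b))
print(onz(d,*g(438,358),.072), onz(c,*f(207,112),.072))
E
```

```text
[0.70196869 0.0709977  0.        ] [0.71487298 0.05928794 0.012     ] 0.021157482259596322
[0.70271675 0.07071559 0.        ] [0.70914679 0.05237893 0.012     ] 0.02283809703872859
[0.70069687 0.07148053 0.072     ] [0.70144993 0.06941617 0.072     ]
```

The vial's base moved about 22 mm, within the 30 mm limit, and it is at rest. I'll leave it alone. Vial_1 still stands. Next I'll descend onto the handle.

```bash
python3 - <<'E'
from h import *
from scipy.spatial.transform import Rotation as Ro
s=r.get_state();R=Ro.from_euler('xyz',s["orientation"],degrees=True).as_matrix();p=s["tcp_pos"]
print(s["time"],p,R.round(3).tolist(), R.T@(np.array([.522,.0912,.179])-p))
E
```

```text
3.125 [0.52349606 0.09077522 0.2742167 ] [[0.001, 0.399, 0.917], [-0.0, 0.917, -0.399], [-1.0, 0.001, 0.001]] [ 0.09521457 -0.00025922 -0.00166041]
```

```bash
python3 -m pendant '[[0.02,0,-0.0015,0,0,0,0],[0.04,0,-0.0015,0,0,0,0],[0.06,0,-0.0015,0,0,0,0],[0.08,0,-0.0015,0,0,0,0],[0.094,0,-0.0015,0,0,0,0]]';python3 -m pendant '[[0,0,0,0,0,0,0],[0,0,0,0,0,0,0]]'
python3 - <<'E'
from h import *
print(r.get_state()["tcp_pos"],r.get_state()["force"],r.get_state()["orientation"])
c=r.capture("wrist");crop(c,150,180,410,330,3,"w4.png")
c=r.capture("scene");crop(c,180,120,280,260,4,"s5.png")
E
```

```text
time: 3.75
tcp_pos: [0.5218, 0.0912, 0.1789]
orientation: [-161.5, 90.0, 175.0]
force: [-0.3, -0.5, 0.8]
gripper_width: 0.999
time: 4.0
tcp_pos: [0.5224, 0.0912, 0.1801]
orientation: [21.4, 89.9, -2.2]
force: [-0.0, 0.2, 0.3]
gripper_width: 0.997
[0.52238024 0.09124584 0.18008393] [-0.0339338   0.22381342  0.3414985 ] [21.3529688  89.92893878 -2.18636179]
```

View pics/w4.png

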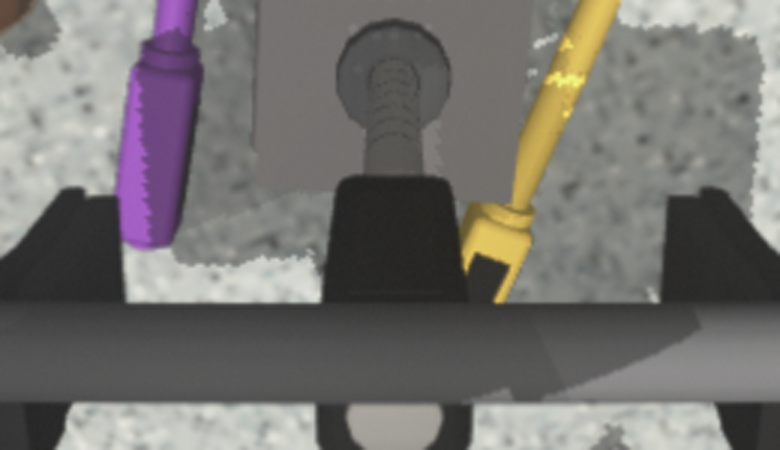

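View pics/s5.png

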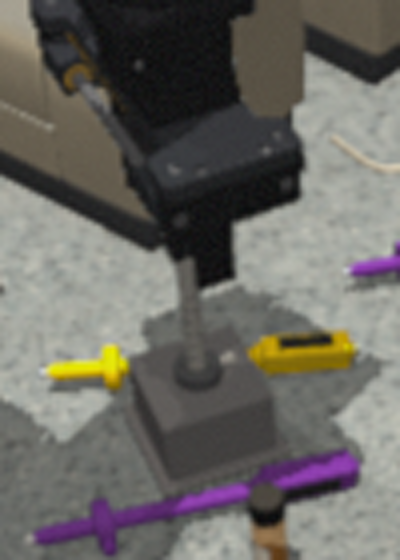

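The handle is square to the jaws and centred between them (wrist crop (395,240)). I'll close with 35 N.

```bash
python3 -m pendant '[[0,0,0,0,0,0,1],[0,0,0,0,0,0,1],[0,0,0,0,0,0,1],[0,0,0,0,0,0,1],[0,0,0,0,0,0,1]]' 35;python3 -m pendant '[[0,0,0,0,0,0,1],[0,0,0,0,0,0,1],[0,0,0,0,0,0,1],[0,0,0,0,0,0,1]]'
```

```text
time: 4.72
tcp_pos: [0.5218, 0.0913, 0.1795]
orientation: [-147.1, 90.0, -170.6]
force: [-1.3, 0.1, -0.2]
gripper_width: 0.514
time: 5.22
tcp_pos: [0.5218, 0.0913, 0.1794]
orientation: [-147.4, 90.0, -171.0]
force: [0.1, 0.4, -0.2]
gripper_width: 0.228
```

```bash
python3 -m pendant '[[0,0,0,0,0,0,1],[-0.01,0,0,0,0,0,1],[-0.025,0,0,0,0,0,1],[-0.045,0,0,0,0,0,1],[-0.065,0,0,0,0,0,1]]';python3 -m pendant '[[-0.02,0,0,0,0,0,1],[-0.045,0,0,0,0,0,1],[-0.055,0,0,0,0,0,1],[-0.055,0,0,0,0,0,1]]'
python3 - <<'E'
from h import *
from scipy.spatial.transform import Rotation as Ro
s=r.get_state();R=Ro.from_euler('xyz',s["orientation"],degrees=True).as_matrix();p=s["tcp_pos"]
print(s["time"],p,s["gripper_width"],R.round(3).tolist(), R.T@(np.array([.5028,-.1814,p[2]])-p))
c=r.capture("scene");cv2.imwrite("pics/s6.png",c["image"][:,:,::-1])
E
```

```text
time: 5.85
tcp_pos: [0.5216, 0.0913, 0.246]
orientation: [17.7, 90.0, -5.9]
force: [-0.3, 0.1, -2.0]
gripper_width: 0.232
time: 6.35
tcp_pos: [0.5219, 0.0913, 0.3004]
orientation: [21.3, 89.9, -2.3]
force: [0.5, 0.6, -1.6]
gripper_width: 0.226
6.35 [0.52194958 0.09128467 0.30039177] 0.2264715189090664 [[0.002, 0.399, 0.917], [-0.0, 0.917, -0.399], [-1.0, 0.001, 0.002]] [-1.45165454e-05 -2.57649541e-01  9.13255143e-02]
```

View pics/s6.png

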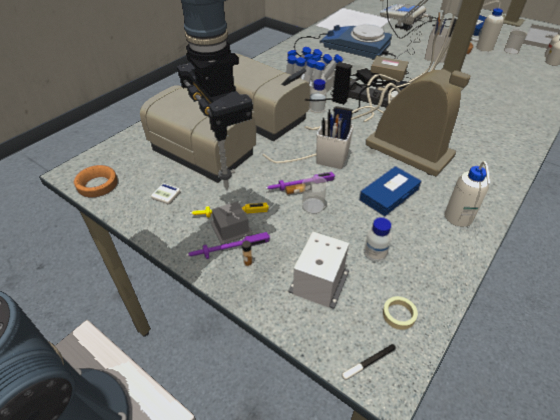

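Gauge is out with the collar in place (225,175). Moving over the well.

```bash
python3 -m pendant '[[0,-0.02,0.007,0,0,0,1],[0,-0.055,0.02,0,0,0,1],[0,-0.09,0.032,0,0,0,1],[0,-0.125,0.044,0,0,0,1],[0,-0.16,0.057,0,0,0,1]]';python3 -m pendant '[[0,-0.035,0.012,0,0,0,1],[0,-0.065,0.023,0,0,0,1],[0,-0.085,0.03,0,0,0,1],[0,-0.0976,0.0343,0,0,0,1],[0,-0.0976,0.0343,0,0,0,1]]';python3 -m pendant '[[0,0,0,0,0,0,1],[0,0,0,0,0,0,1]]'
python3 - <<'E'
from h import *
s=r.get_state();print(s["tcp_pos"],s["orientation"],s["gripper_width"])
c=r.capture("scene");crop(c,260,120,370,300,4,"s7.png")
c=r.capture("side");crop(c,230,100,340,210,6,"d7.png")
c=r.capture("wrist");cv2.imwrite("pics/w7.png",c["image"][:,:,::-1])
E
```

```text
time: 7.02
tcp_pos: [0.5092, -0.079, 0.2982]
orientation: [-178.7, 89.8, 157.7]
force: [0.6, 0.4, -1.2]
gripper_width: 0.227
time: 7.65
tcp_pos: [0.5025, -0.1816, 0.2991]
orientation: [145.8, 89.9, 122.2]
force: [-0.0, -0.3, -2.6]
gripper_width: 0.226
time: 7.9
tcp_pos: [0.5027, -0.1803, 0.2996]
orientation: [123.2, 90.0, 99.8]
force: [0.1, -0.7, -1.8]
gripper_width: 0.228
[ 0.50266088 -0.18034192  0.29955154] [123.23916983  89.97782058  99.77459937] 0.2279761627044493
```

View pics/s7.png

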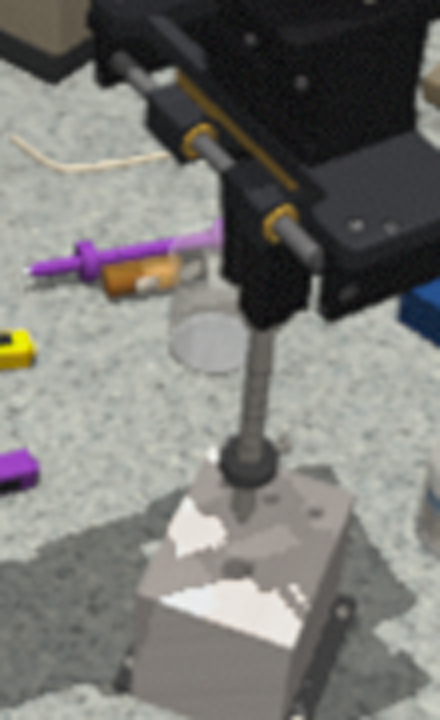

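View pics/d7.png

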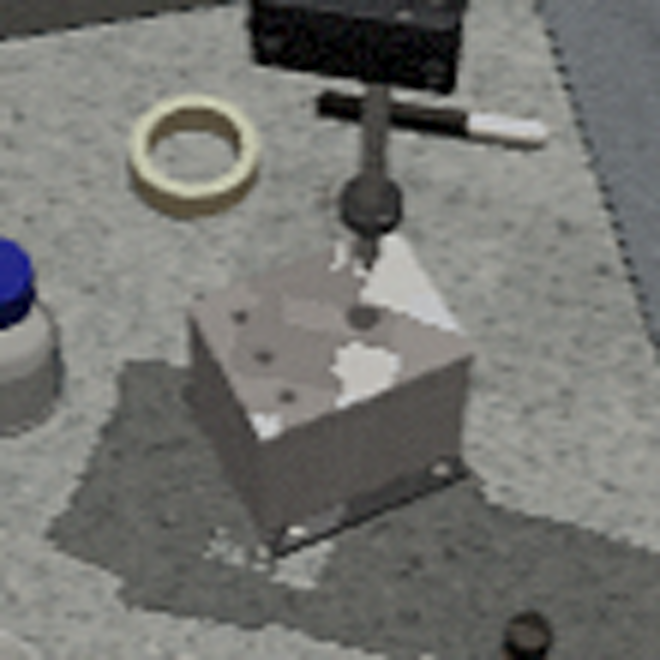

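View pics/w7.png

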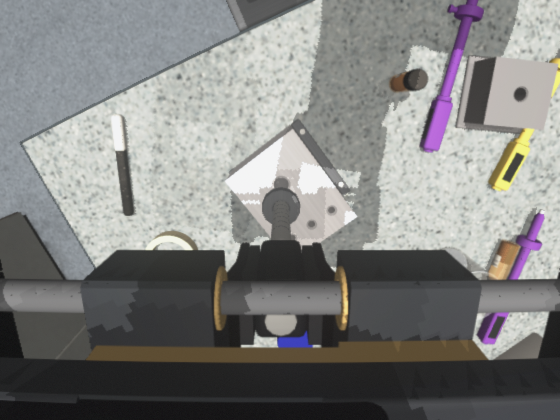

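```bash
cat >> h.py <<'E'
def tri(c,d,a,b):
    A=np.zeros((3,3));y=np.zeros(3);R=[ray(c,*a),ray(d,*b)]
    for o,k in R:
        k=k/np.linalg.norm(k);P=np.eye(3)-np.outer(k,k);A+=P;y+=P@o
    return np.linalg.solve(A,y).round(4)
E
python3 - <<'E'
from h import *
c=r.capture("scene");d=r.capture("side")
f=lambda x,y:((x+.5)/4-.5+260,(y+.5)/4-.5+120)
g=lambda x,y:((x+.5)/6-.5+230,(y+.5)/6-.5+100)
print("tip",tri(c,d,f(243,519),g(367,267)),"well",tri(c,d,f(238,569),g(364,317)))
print("collar bottom centre approx",tri(c,d,f(249,468),g(371,212)))
s=r.get_state();print(s["tcp_pos"])
for z in(.130,.132): print(onz(c,*f(243,519),z),onz(d,*g(367,267),z))
crop(c,295,225,345,280,12,"s8.png");crop(d,265,125,315,165,14,"d8.png")
E
```

```text
tip [ 0.5031 -0.181   0.1345] well [ 0.5028 -0.1814  0.0945]
collar bottom centre approx [ 0.5026 -0.1816  0.174 ]
[ 0.50271007 -0.18099926  0.29958023]
[ 0.50692832 -0.17955496  0.13      ] [ 0.50173456 -0.18367656  0.13      ]
[ 0.50546221 -0.18035522  0.132     ] [ 0.50214656 -0.1822589   0.132     ]
```

View pics/s8.png

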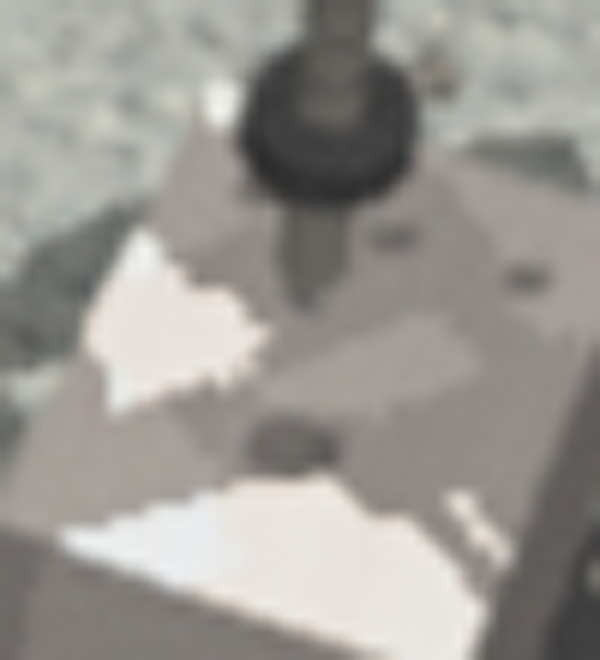

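View pics/d8.png

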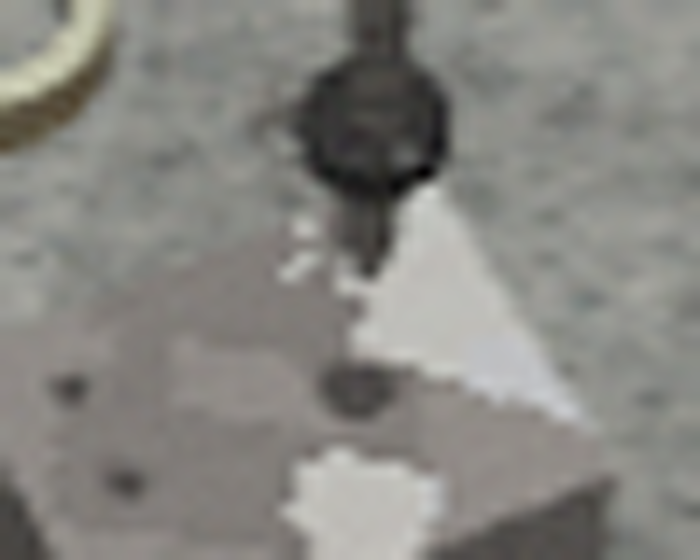

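Tip and well agree within 0.5 mm in both views (tip scene (320.4,249.6), well (319.1,261.9)). Lowering in stages while watching the force.

```bash
python3 -m pendant '[[0.015,-0.0004,0,0,0,0,1],[0.03,-0.0004,0,0,0,0,1],[0.034,-0.0004,0,0,0,0,1],[0.038,-0.0004,0,0,0,0,1],[0.042,-0.0004,0,0,0,0,1]]';python3 -m pendant '[[0.005,0,0,0,0,0,1],[0.01,0,0,0,0,0,1],[0.015,0,0,0,0,0,1],[0.02,0,0,0,0,0,1],[0.025,0,0,0,0,0,1]]';python3 -m pendant '[[0,0,0,0,0,0,1]]'
python3 - <<'E'
from h import *
c=r.capture("scene");crop(c,275,180,355,310,5,"s9.png")
E
```

```text
time: 8.78
tcp_pos: [0.5027, -0.1819, 0.2574]
orientation: [-9.7, 90.0, -33.2]
force: [-0.7, 0.2, -1.1]
gripper_width: 0.227
time: 9.4
tcp_pos: [0.5025, -0.1818, 0.2322]
orientation: [-80.3, 90.0, -103.9]
force: [-0.7, 0.6, -2.1]
gripper_width: 0.231
time: 9.52
tcp_pos: [0.5022, -0.1816, 0.232]
orientation: [172.1, 89.9, 148.6]
force: [0.0, 0.5, -1.8]
gripper_width: 0.228
```

View pics/s9.png

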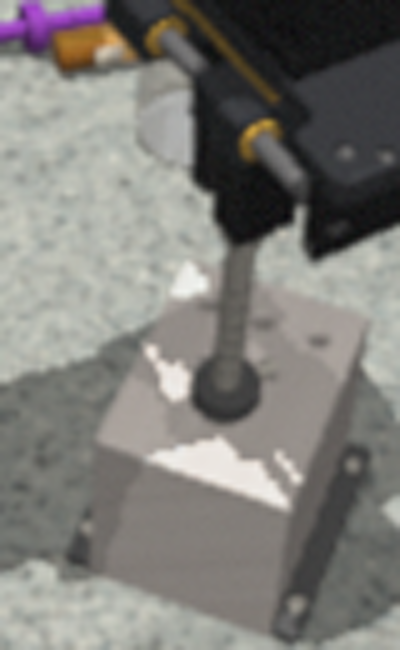

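Nose is inside the well, no sideways load. Now on to collar contact.

```bash
python3 -m pendant '[[0.002,0,0,0,0,0,1],[0.004,0,0,0,0,0,1],[0.006,0,0,0,0,0,1],[0.008,0,0,0,0,0,1],[0.01,0,0,0,0,0,1]]';python3 -m pendant '[[0.001,0,0,0,0,0,1],[0.002,0,0,0,0,0,1],[0.003,0,0,0,0,0,1],[0.004,0,0,0,0,0,1]]';python3 -m pendant '[[0.001,0,0,0,0,0,1],[0.002,0,0,0,0,0,1],[0.003,0,0,0,0,0,1],[0.004,0,0,0,0,0,1]]'
```

```text
time: 10.2
tcp_pos: [0.5025, -0.1817, 0.2224]
orientation: [176.0, 90.0, 152.5]
force: [-0.6, 0.2, 1.2]
gripper_width: 0.226
time: 10.7
tcp_pos: [0.5025, -0.1817, 0.2186]
orientation: [-9.0, 90.0, -32.5]
force: [-1.0, -0.0, 2.4]
gripper_width: 0.226
time: 11.2
tcp_pos: [0.5025, -0.1817, 0.2144]
orientation: [56.3, 90.0, 32.7]
force: [-1.1, 0.4, 2.1]
gripper_width: 0.224
```

The collar is sliding at a reading of about +2.3 N. I'll feel for the bottom with literal 1 mm calls, stopping the chain on a rise in force.

```bash
cat > ok.py <<'E'
import sys
from plant import r
s=r.get_state();print(s["time"],s["tcp_pos"].round(4),s["force"].round(1),flush=True)
sys.exit(0 if s["force"][2]<4.5 else 1)
E
python3 -m pendant '[[0.0005,0,0,0,0,0,1],[0.001,0,0,0,0,0,1]]' >/dev/null && python3 ok.py &&
python3 -m pendant '[[0.0005,0,0,0,0,0,1],[0.001,0,0,0,0,0,1]]' >/dev/null && python3 ok.py &&
python3 -m pendant '[[0.0005,0,0,0,0,0,1],[0.001,0,0,0,0,0,1]]' >/dev/null && python3 ok.py &&
python3 -m pendant '[[0.0005,0,0,0,0,0,1],[0.001,0,0,0,0,0,1]]' >/dev/null && python3 ok.py &&
python3 -m pendant '[[0.0005,0,0,0,0,0,1],[0.001,0,0,0,0,0,1]]' >/dev/null && python3 ok.py &&
python3 -m pendant '[[0.0005,0,0,0,0,0,1],[0.001,0,0,0,0,0,1]]' >/dev/null && python3 ok.py &&
python3 -m pendant '[[0.0005,0,0,0,0,0,1],[0.001,0,0,0,0,0,1]]' >/dev/null && python3 ok.py &&
python3 -m pendant '[[0.0005,0,0,0,0,0,1],[0.001,0,0,0,0,0,1]]' >/dev/null && python3 ok.py &&
python3 -m pendant '[[0.0005,0,0,0,0,0,1],[0.001,0,0,0,0,0,1]]' >/dev/null && python3 ok.py &&
python3 -m pendant '[[0.0005,0,0,0,0,0,1],[0.001,0,0,0,0,0,1]]' >/dev/null && python3 ok.py
```

```text
11.45 [ 0.5025 -0.1818  0.2135] [0.  0.1 3. ]
11.7 [ 0.5025 -0.1817  0.2125] [0.  0.9 3. ]
11.95 [ 0.5025 -0.1818  0.2115] [0.  1.4 1.6]
12.2 [ 0.5025 -0.1817  0.2105] [-0.3  0.1  0.5]
12.45 [ 0.5025 -0.1818  0.2095] [-0.9 -0.6  2. ]
12.7 [ 0.5025 -0.1817  0.2085] [-0.9  0.9  1.8]
12.95 [ 0.5025 -0.1817  0.2075] [-1.   0.6  2.6]
13.2 [ 0.5025 -0.1817  0.2065] [-0.8  0.9  3.1]
13.45 [ 0.5025 -0.1817  0.2055] [-1.  1.  3.]
13.7 [ 0.5025 -0.1817  0.2045] [0.2 0.3 2.6]
```

```bash

python3 -m pendant '[[0.0005,0,0,0,0,0,1],[0.001,0,0,0,0,0,1]]' >/dev/null && python3 ok.py &&
python3 -m pendant '[[0.0005,0,0,0,0,0,1],[0.001,0,0,0,0,0,1]]' >/dev/null && python3 ok.py &&
python3 -m pendant '[[0.0005,0,0,0,0,0,1],[0.001,0,0,0,0,0,1]]' >/dev/null && python3 ok.py &&
python3 -m pendant '[[0.0005,0,0,0,0,0,1],[0.001,0,0,0,0,0,1]]' >/dev/null && python3 ok.py &&
python3 -m pendant '[[0.0005,0,0,0,0,0,1],[0.001,0,0,0,0,0,1]]' >/dev/null && python3 ok.py &&
python3 -m pendant '[[0.0005,0,0,0,0,0,1],[0.001,0,0,0,0,0,1]]' >/dev/null && python3 ok.py &&
python3 -m pendant '[[0.0005,0,0,0,0,0,1],[0.001,0,0,0,0,0,1]]' >/dev/null && python3 ok.py &&
python3 -m pendant '[[0.0005,0,0,0,0,0,1],[0.001,0,0,0,0,0,1]]' >/dev/null && python3 ok.py &&
python3 -m pendant '[[0.0005,0,0,0,0,0,1],[0.001,0,0,0,0,0,1]]' >/dev/null && python3 ok.py &&
python3 -m pendant '[[0.0005,0,0,0,0,0,1],[0.001,0,0,0,0,0,1]]' >/dev/null && python3 ok.py &&
python3 -m pendant '[[0.0005,0,0,0,0,0,1],[0.001,0,0,0,0,0,1]]' >/dev/null && python3 ok.py &&
python3 -m pendant '[[0.0005,0,0,0,0,0,1],[0.001,0,0,0,0,0,1]]' >/dev/null && python3 ok.py
```

```text
13.95 [ 0.5025 -0.1817  0.2035] [-0.1  0.4  2.2]
14.2 [ 0.5025 -0.1817  0.2025] [0.6 0.9 2.2]
14.45 [ 0.5025 -0.1817  0.2015] [ 0.5 -0.   3.7]
14.7 [ 0.5025 -0.1817  0.2005] [-0.6  0.6  2.5]
14.95 [ 0.5025 -0.1817  0.1995] [-0.5  1.5  2. ]
15.2 [ 0.5025 -0.1818  0.1985] [-0.5  0.8  1.2]
15.45 [ 0.5025 -0.1817  0.1975] [-0.6  0.5  2.9]
15.7 [ 0.5025 -0.1818  0.1965] [-0.6  0.1  2.8]
15.95 [ 0.5025 -0.1817  0.1954] [0.6 0.7 2.2]
16.2 [ 0.5025 -0.1817  0.1945] [-0.7 -0.1  2.7]
16.45 [ 0.5025 -0.1817  0.1935] [0.7 0.2 2.2]
16.7 [ 0.5025 -0.1817  0.1925] [-0.7 -0.1  2.6]
```

```bash

python3 -m pendant '[[0.0005,0,0,0,0,0,1],[0.001,0,0,0,0,0,1]]' >/dev/null && python3 ok.py &&
python3 -m pendant '[[0.0005,0,0,0,0,0,1],[0.001,0,0,0,0,0,1]]' >/dev/null && python3 ok.py &&
python3 -m pendant '[[0.0005,0,0,0,0,0,1],[0.001,0,0,0,0,0,1]]' >/dev/null && python3 ok.py &&
python3 -m pendant '[[0.0005,0,0,0,0,0,1],[0.001,0,0,0,0,0,1]]' >/dev/null && python3 ok.py &&
python3 -m pendant '[[0.0005,0,0,0,0,0,1],[0.001,0,0,0,0,0,1]]' >/dev/null && python3 ok.py &&
python3 -m pendant '[[0.0005,0,0,0,0,0,1],[0.001,0,0,0,0,0,1]]' >/dev/null && python3 ok.py &&
python3 -m pendant '[[0.0005,0,0,0,0,0,1],[0.001,0,0,0,0,0,1]]' >/dev/null && python3 ok.py &&
python3 -m pendant '[[0.0005,0,0,0,0,0,1],[0.001,0,0,0,0,0,1]]' >/dev/null && python3 ok.py &&
python3 -m pendant '[[0.0005,0,0,0,0,0,1],[0.001,0,0,0,0,0,1]]' >/dev/null && python3 ok.py &&
python3 -m pendant '[[0.0005,0,0,0,0,0,1],[0.001,0,0,0,0,0,1]]' >/dev/null && python3 ok.py &&
python3 -m pendant '[[0.0005,0,0,0,0,0,1],[0.001,0,0,0,0,0,1]]' >/dev/null && python3 ok.py &&
python3 -m pendant '[[0.0005,0,0,0,0,0,1],[0.001,0,0,0,0,0,1]]' >/dev/null && python3 ok.py
```

```text
16.95 [ 0.5025 -0.1817  0.1915] [-0.2  0.2  2.1]
17.2 [ 0.5025 -0.1817  0.1905] [-1.   1.3  2.1]
17.45 [ 0.5025 -0.1817  0.1895] [-0.9  0.2  2.8]
17.7 [ 0.5025 -0.1817  0.1885] [0.1 1.  2.7]
17.95 [ 0.5025 -0.1817  0.1875] [-1.2 -0.6  2.7]
18.2 [ 0.5025 -0.1817  0.1864] [0.6 1.4 2.7]
18.45 [ 0.5025 -0.1817  0.1856] [-0.9  1.2  5.9]
```

```bash
python3 -m pendant '[[0,0,0,0,0,0,1]]'; python3 -m pendant '[[0.0003,0,0,0,0,0,1],[0.0003,0,0,0,0,0,1]]'
```

```text
time: 18.58
tcp_pos: [0.5025, -0.1817, 0.1856]
orientation: [-18.3, 90.0, -41.8]
force: [-0.0, 0.4, 3.8]
gripper_width: 0.225
time: 18.82
tcp_pos: [0.5025, -0.1818, 0.1856]
orientation: [-14.2, 90.0, -37.7]
force: [-0.9, 0.5, 6.0]
gripper_width: 0.228
```

```bash
python3 -m pendant '[[0.0003,0,0,0,0,0,1],[0.0003,0,0,0,0,0,1]]';python3 -m pendant '[[0.0003,0,0,0,0,0,1],[0.0003,0,0,0,0,0,1]]'
```

```text
time: 19.08
tcp_pos: [0.5026, -0.1818, 0.1856]
orientation: [-15.2, 90.0, -38.7]
force: [-1.9, 0.3, 7.5]
gripper_width: 0.226
time: 19.32
tcp_pos: [0.5026, -0.1818, 0.1855]
orientation: [-14.0, 90.0, -37.5]
force: [-1.9, 0.9, 8.0]
gripper_width: 0.224
```

```bash
python3 -m pendant '[[0.0003,0,0,0,0,0,1],[0.0006,0,0,0,0,0,1],[0.0006,0,0,0,0,0,1]]';python3 -m pendant '[[0,0,0,0,0,0,1],[0,0,0,0,0,0,1],[0,0,0,0,0,0,1]]'
python3 - <<'E'
from h import *
c=r.capture("scene");crop(c,275,180,355,310,5,"s10.png")
c=r.capture("side");crop(c,230,100,340,210,6,"d10.png")
E
```

```text
time: 19.7
tcp_pos: [0.5026, -0.1818, 0.1854]
orientation: [-10.7, 90.0, -34.2]
force: [-1.4, 1.7, 11.9]
gripper_width: 0.229
time: 20.08
tcp_pos: [0.5026, -0.1818, 0.1854]
orientation: [-11.9, 89.9, -35.4]
force: [-1.9, 1.3, 12.2]
gripper_width: 0.229
```

View pics/s10.png

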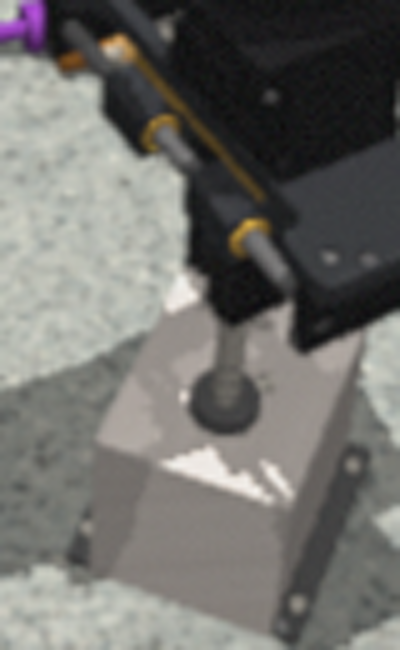

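View pics/d10.png

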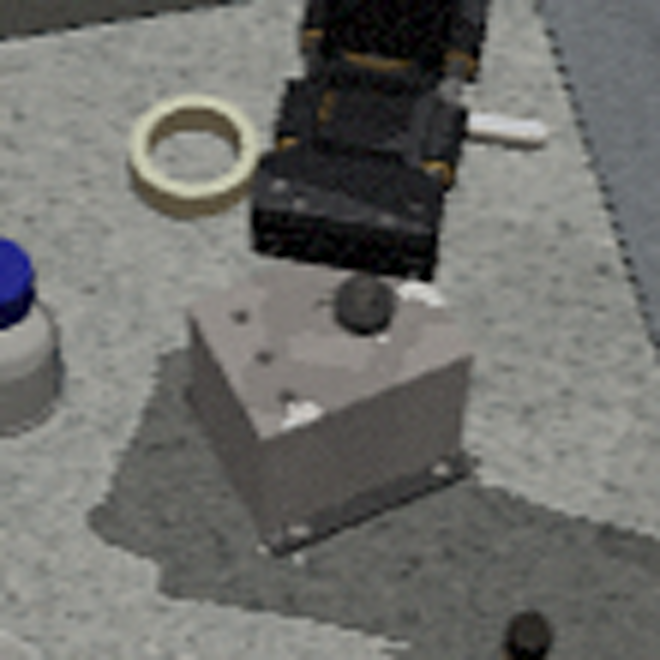

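Firmly on the bottom: the force rose to 12 N while the TCP stayed at 0.1854, and the collar sits on the block top. I'll ease the push and release.

```bash
python3 -m pendant '[[-0.0005,0,0,0,0,0,1],[-0.001,0,0,0,0,0,1],[-0.001,0,0,0,0,0,1]]';python3 -m pendant '[[0,0,0,0,0,0,0.7],[0,0,0,0,0,0,0.5],[0,0,0,0,0,0,0.2],[0,0,0,0,0,0,0],[0,0,0,0,0,0,0]]';python3 -m pendant '[[0,0,0,0,0,0,0],[0,0,0,0,0,0,0],[0,0,0,0,0,0,0],[0,0,0,0,0,0,0]]'
python3 - <<'E'
from h import *
c=r.capture("wrist");cv2.imwrite("pics/w11.png",c["image"][:,:,::-1])
E
```

```text
time: 20.55
tcp_pos: [0.5026, -0.1818, 0.1855]
orientation: [-14.7, 90.0, -38.3]
force: [0.1, 0.6, 7.0]
gripper_width: 0.23
time: 21.18
tcp_pos: [0.5025, -0.1817, 0.1849]
orientation: [173.0, 90.0, 149.5]
force: [0.9, 0.4, 0.1]
gripper_width: 0.668
time: 21.68
tcp_pos: [0.5025, -0.1817, 0.185]
orientation: [-15.3, 90.0, -38.8]
force: [0.1, -0.3, -0.5]
gripper_width: 0.993
```

View pics/w11.png

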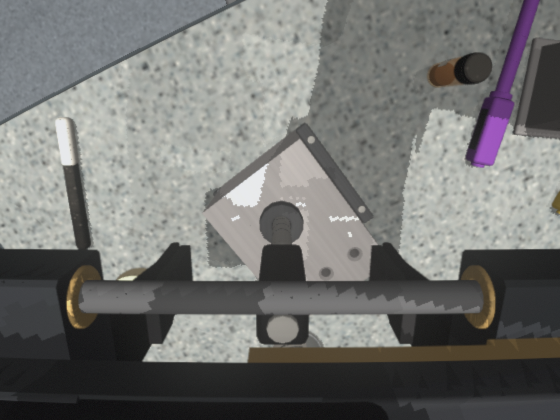

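Jaws are fully open with the gauge standing between them at (282,290). Retracting straight up.

```bash
python3 -m pendant '[[-0.015,0,0,0,0,0,0],[-0.04,0,0,0,0,0,0],[-0.065,0,0,0,0,0,0],[-0.09,0,0,0,0,0,0],[-0.12,0,0,0,0,0,0]]';python3 -m pendant '[[-0.03,0,-0.02,0,0,0,0],[-0.03,0,-0.06,0,0,0,0],[-0.03,0,-0.1,0,0,0,0],[-0.03,0,-0.1,0,0,0,0]]';python3 -m pendant '[[0,0,0,0,0,0,0],[0,0,0,0,0,0,0]]'
python3 - <<'E'
from h import *
c=r.capture("scene");cv2.imwrite("pics/s12.png",c["image"][:,:,::-1]);crop(c,275,180,355,310,5,"s13.png")
d=r.capture("side");cv2.imwrite("pics/d12.png",d["image"][:,:,::-1]);crop(d,250,110,320,200,6,"d13.png")
E
```

```text
time: 22.35
tcp_pos: [0.5023, -0.1816, 0.3067]
orientation: [-7.2, 90.0, -30.7]
force: [0.1, 0.2, 0.6]
gripper_width: 0.996
time: 22.85
tcp_pos: [0.4084, -0.1402, 0.336]
orientation: [175.0, 90.0, 151.5]
force: [0.7, -1.2, 0.5]
gripper_width: 0.997
time: 23.1
tcp_pos: [0.4119, -0.1425, 0.3354]
orientation: [-9.5, 89.9, -33.1]
force: [-0.1, -0.9, -0.4]
gripper_width: 1.001
```

View pics/s12.png

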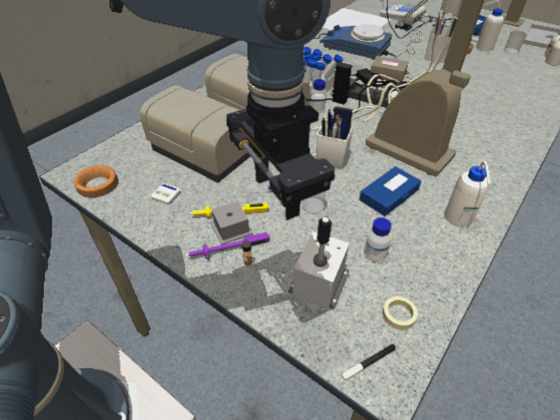

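View pics/s13.png

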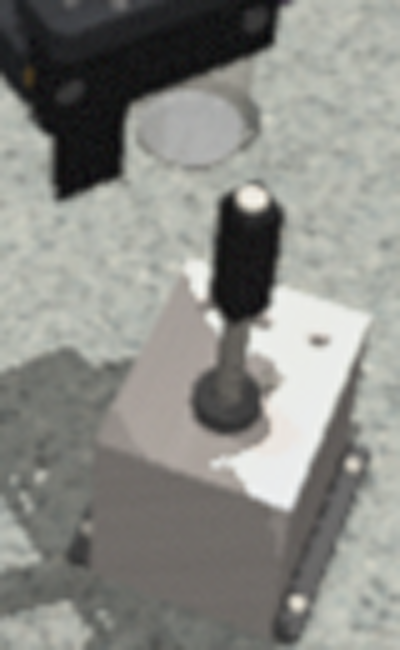

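View pics/d13.png

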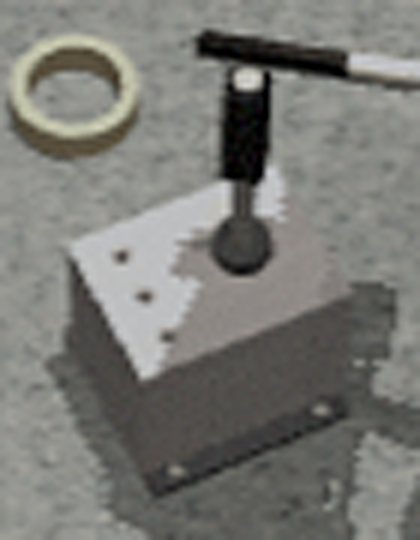

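```bash
python3 - <<'E'
from h import *
c=r.capture("scene");d=r.capture("side")
f=lambda x,y:((x+.5)/5-.5+275,(y+.5)/5-.5+180)
g=lambda x,y:((x+.5)/6-.5+250,(y+.5)/6-.5+110)
print("cap",tri(c,d,f(252,199),g(246,79)))
a=cv2.imread("pics/side0.png").astype(int);
for n,(u0,v0,u1,v1) in dict(beaker=(210,200,245,240),timer=(315,315,352,352),tape=(248,112,276,138),marker=(280,110,323,128),bottle=(218,138,244,172),vial1=(310,200,325,222)).items():
    print(n,np.abs(d["image"][:,:,::-1][v0:v1,u0:u1].astype(int)-a[v0:v1,u0:u1]).mean().round(1))
crop(d,175,200,260,280,7,"d14.png")
E
```

```text
cap [ 0.5055 -0.1835  0.2214]
beaker 4.2
timer 4.4
tape 4.3
marker 9.7
bottle 4.2
vial1 23.0
```

View pics/d14.png

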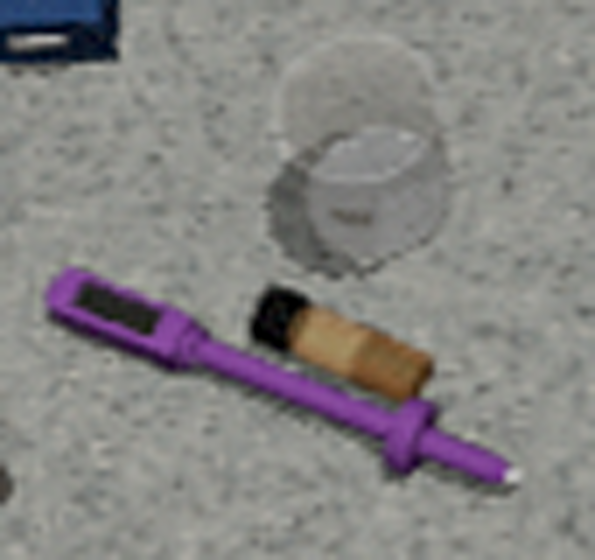

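View pics/d12.png

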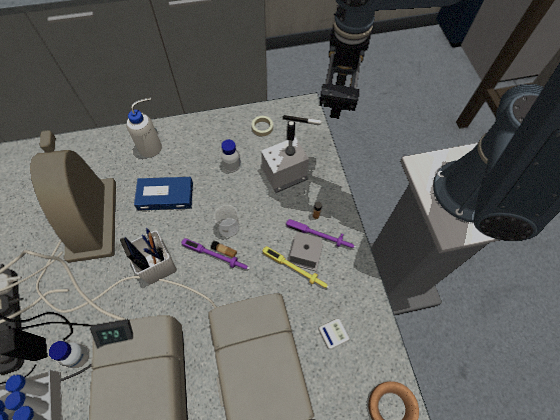

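The cap is at z 0.2214, against 0.2216 expected with the tip on the bottom, and the tilt is about 0.02 rad. The beaker, timer, tape, marker and bottle are unmoved, and vial_1 still stands in place. Handing in.

```bash
python3 -c "
from plant import r
print(r.job_done())"
```

```text
the job is handed in; nothing more can be done
None
```

I gripped the depth gauge by its handle, lifted it out of the stand, and lowered it into the wide well until its tip was on the bottom. I then released it, drew the arm clear and handed the job in at about 23 s of the 48 s allowed.

- **Pressing the bottom:** the collar slid up the rod with the wrist reading about 2.5 N. The bottom stopped the tip about 76 mm down. I raised the wrist reading gently to about 12 N while the gauge stayed still. By my estimate the nose carried about 10 N at most, against the 30 N limit.
- **Last look:** the gauge stands free in the well, leaning about 0.02 rad, with its collar on the block's top. Its cap is at z = 0.221 m, which matches the tip being on the bottom. I could not measure the nose force after letting go.
- **What did not stay put:** the two purple look-alikes and the yellow one fell over in the first seconds, though the gripper kept well above them. They had been standing free on their noses.
- **Vial knocked over:** one purple look-alike knocked amber_vial_0 onto its side. Its base moved an estimated 21–23 mm, under the 30 mm limit but not by much, given the roughly 2 mm calibration error. I left it lying, as touching it could have moved it further.
- **Other bystanders:** the remaining ones look unmoved in the camera images. The automatic comparison read higher for amber_vial_1 and the marker. I put that down to the fallen purple look-alike and the gauge now showing in those parts of the picture; both look in place by eye.

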